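# Unlock the rod check stand and hold the sprung rod at its length mark

## Robot

A 6-joint arm with a two-finger parallel gripper is mounted at the origin on a cart in front of the work surface, level with it; the furniture and walls round the work are solid. World frame = base frame: x ahead of the robot, y to its left, z up, the work surface at z = 0. Lengths are in mm, angles in rad, forces in N, time in s.
With the tool pointing down it reaches from about 375 to 900 mm from the base axis. Payload 3.1 kg.
Tool frame: the origin (TCP) lies at the very end of the fingers, on their centre line; the grasp point (between the pads) lies behind it (r.grip_point_offset is the z of the grasp point in the tool frame, in mm); z points along the fingers, y is the line along which they close (so a half turn about z gives the same grasp; the last joint's range is limited). The gripper opens to 85 mm and grips with 20 to 120 N. Pads are 22 mm wide; open, the fingers measure 114 mm over their backs; the gripper's body (76 mm by 85 mm) begins 54 mm behind the grasp point. The pads swing forward as they close: fully open they stand 13 mm farther back than shut.
Start: joints at [-1.375, 0.527, 1.433, -0, 1.181, -0.178], TCP at [228.243, -581.809, 231.31] pointing down, gripper open.
Joint ranges: [-3.08, 3.08], [-0.75, 2.2], [0.22, 2.44], [-1.43, 4.57], [0, 2.65], [-2.85, 2.85]. Speed limits (rad/s): [2.79, 2.79, 3.14, 3.14, 3.14, 3.14].

## Interface

Orientations are given as a 3x3 rotation matrix whose columns are the frame's x, y, z axes.
In Python, from workcell import r, optics gives the robot as it stands. The module is installed in compiled form; this text tells all that it offers.
- The arm moves only by the tool step_arm, never from a script. Its argument "increments" is a list of rows, each a list of 7 numbers: the shift along the world's x, y, z each as a share of 10 cm, from -1 to 1, then the turn, a rotation vector about the world's x, y, z each as a share of pi rad, from -1 to 1, then the closure, from 0 (fully open) to 1 (shut). A call has exactly 5 rows; each row is the pose to reach, as a shift and turn from the pose commanded when the call began, turning the shorter way round; what a row does not reach only later rows make up. A row lasts 1/12 s, in which the tool goes at most 41.7 mm and 7.16 degrees, less where a joint would pass 70% of its speed; a pose out of reach is approached as far as the arm can. A call with a number of a shift or a turn outside -1 to 1 is refused whole. A call with a gripper value outside its range is refused whole. The fingers move at their own pace and stop on an object; "grip_force" is the grip in N (left out, the last holds). Time passes only in rows, so rows that repeat a pose let the fingers close, or fill a call up. It gives the time, the measured TCP pose, the force, the opening and the grip force at its end, in the units of the state.
- r.get_obs(): the state, without advancing time (a new reading comes with each control period).
- optics.grab_frame(name): name is "side" or "top"; returns a dict with "pixels" (400x640x3 uint8, blue, green, red), "fovy" (degrees; the focal length in pixels is half the picture's height over the tangent of half this angle, whatever the lens; pixels are square), "cx", "cy" (the principal point, pixels), "rvec" (rotation vector, rad) and "tvec" (3), from world to camera coordinates, as OpenCV has them. Camera axes: x right, y down, z forward; pixel columns grow to the right and rows downward; lengths in mm; the calibration is good to about 2 mm. A picture is of the moment at which its call begins. There is no depth.
- r.close_job(): hands the job in; it is judged then, once.
The state is a dict: "clock": time; "qpos": joint angles; "qd": joint speeds; "tau": joint torques, N m; "ee_pos": TCP position; "eef_rot": TCP orientation; "force": force on the tool from outside, world axes, zero at the start; "ft_torque": the same for the moment, N m; "grip_width": opening from 0.0 (shut) to 1.0 (fully open); "gripper_force": force on a finger pad.
Only numpy, scipy, OpenCV 4.12 (cv2) and the standard library are available. Lean on these libraries where they do the work, as an engineer would, in place of code of your own. Each camera call takes 0.05 s, during which the arm holds its last target. There are 200 camera calls.

## Task

On the check stand, press the yellow pedal fully down to its stop so that the lock pin drops, then let the pedal come back up. Then take the blue grip and pull the sprung telescoping rod out until its red ring stands level with the green length marker, and finish holding it there, still and in the gripper, because the inner spring would draw it back. Leave the washer tin, the battery and the USB stick alone.

Things in the scene. Friction and masses are not known exactly. Their poses are not given: they have to be found in the camera images.
- stand: check stand, screwed down, place and yaw vary: aluminium plate 12 mm thick, x -100..60, y -155..155 mm. Origin on the worktop under the rod, z up, y = the way the rod pulls out. Rod axis over the y axis, 60 mm high. Grey clamp block (46 mm wide, y -85..-35, 83 mm high); barrel's brass nose ends at y -18. White scale rail behind the rod (x 32..44, 42 mm high). Pedal at the -y end, on the -x side.
- rod (a joint): how far the telescoping rod is pulled out, in m: 0 = drawn in (start), end of travel 0.075. An inner spring always pulls it back: about 4 N at 0, 10 N at 0.06. While the lock pin is up it comes out only about 1 mm and then is blocked.
- grip (a point): grip point on the rod's blue upright grip, on its centre line, 95 mm above the worktop, 80 mm further out along the stand's y than the red ring; moves with the rod, axes as the stand's. The grip is a paddle 30 mm wide (stand's x), 14 mm thick (stand's y), 40 to 115 mm above the worktop. Between it and the barrel's nose 91 mm are free at the start (a 18 mm steel collar, 6 mm long, behind it).
- ring (a point): centre of the red ring on the rod (17 mm across, 6 mm long), on the rod's axis 60 mm high; moves with the rod. Its axes are the stand's.
- mark (a point): at the green length marker's pointer, 60 mm high, 18 mm beside the rod's axis, mid of the marker's 12 mm width along the stand's y. The marker is fixed on the scale rail (x 30..46 mm, 62 mm high, pointer 3 mm thin towards the rod), 25 to 58 mm further out than the ring at the start. Axes as the stand's. The ring is level with it when both have the same position along the stand's y.
- pedal (a joint): angle of the yellow pedal in rad: 0 = up (start), 0.29 = at its stop. A spring returns it; at the pad it takes about 2 N to start and 8 N at the stop.
- pedal_pad (a point): centre of the top of the pedal's pad (52 x 52 mm, black rubber ribs), 100 mm above the worktop when up, about 35 mm lower and 4 mm further to the stand's -x at the stop; moves with the pedal. The hinge axis runs along the stand's y, 120 mm from the pad towards +x and 30 mm lower. Press from above. Keep the arm clear of the gear hanging 0.55 m over the worktop at its right (world x 0.5, y -0.35).
- lock_pin (a joint): the brass lock pin beside the rod's tail, in m: 0 = up (locked, start), about 0.018 = pushed down by the pedal. It stays where it is pushed, also after the pedal has come back up; the rod is free from 0.015.
- washer_tin: bystander: round white tin, 70 mm across, 23 mm high, loose on the worktop near the stand; origin under its centre
- battery: bystander: small round battery 14 x 50 mm, lying loose near the stand; origin under its centre
- usb_stick: bystander: black USB stick 18 x 54 x 9 mm, loose near the stand; origin under its centre

How it is judged (in metres and radians):
On the way, in this order (a step that is already met when the one before it is completed fails the run):
1. the pedal is pressed to its stop and the lock pin is down (value of joint pedal above 0.26 rad and value of joint lock_pin above 0.015 m), for 0.1 s.
2. the pedal is back up and the rod is held at the marker (y of ring in the frame of mark between -0.005 and 0.005 m and contact force between rod and the fingers above 1 N and value of joint pedal below 0.06 rad), for 0.3 s.
At the end, for the whole second after the job is handed in: The fingers hold the rod (touching it with more than 1 N) with the red ring within 5 mm of the green marker along the stand's y, at rest (under 10 mm/s), the pedal back up (under 0.06 rad) and the lock pin down (over 12 mm), nothing else propping the rod (all of step 2 and velocity of joint rod between -0.01 and 0.01 m/s and value of joint lock_pin above 0.012 m and contact force between rod and washer_tin below 0.1 N and contact force between rod and battery below 0.1 N and contact force between rod and usb_stick below 0.1 N); the arm keeps its last pose, push and grip.
It fails at once if the washer tin is moved by more than 20 mm (distance of washer_tin from where it was at the start of the episode above 0.02 m).
It fails at once if the battery is moved by more than 20 mm (distance of battery from where it was at the start of the episode above 0.02 m).
It fails at once if the USB stick is moved by more than 20 mm (distance of usb_stick from where it was at the start of the episode above 0.02 m).
It also fails if it takes over 51 s, if anything falls off the work surface, if the arm or the gripper's body presses on something with over 40 N, if the wrist force passes 120 N, or if a joint passes its speed limit or range.

## Working session

There is one attempt and no reset: what is moved stays moved. The work goes in short steps, Python scripts to look and compute and a tool call to move; the robot and the scene stay as the last step left them, time stands still between calls to the robot, and variables do not carry over. Pictures are saved under pics/ and viewed, at most 10 in all, crops included, and the job is handed in when it is done.

Besides the shell and the picture viewer there is one more tool, called in YAML: its name, and indented under it one key for each argument. step_arm: Moves the arm, as the interface text tells. Its arguments: {"type":"object","properties":{"increments":{"type":"array","items":{"type":"array","items":{"type":"number","minimum":-1,"maximum":1}}},"grip_force":{"type":"number"}},"required":["increments"]}

```bash
mkdir -p pics; cat > h.py <<'E'
import numpy as np, cv2
from workcell import r, optics
def grab(n,save=None):
    f=optics.grab_frame(n); f['R']=cv2.Rodrigues(np.array(f['rvec'],float))[0]; f['t']=np.array(f['tvec'],float).ravel()
    f['f']=200/np.tan(np.radians(f['fovy'])/2)
    f['pixels']=np.ascontiguousarray(f['pixels'])
    if save: cv2.imwrite('pics/'+save,f['pixels'])
    return f
def ray(f,u,v):
    d=f['R'].T@np.array([(u-f['cx'])/f['f'],(v-f['cy'])/f['f'],1]); return -f['R'].T@f['t'],d
def onz(f,u,v,z):
    c,d=ray(f,u,v); return c+d*(z-c[2])/d[2]
def proj(f,p):
    q=f['R']@np.array(p,float)+f['t']; return q[:2]/q[2]*f['f']+[f['cx'],f['cy']]
def tri(f1,p1,f2,p2):
    c1,d1=ray(f1,*p1);c2,d2=ray(f2,*p2)
    s=np.linalg.lstsq(np.c_[d1,-d2],c2-c1,rcond=None)[0]
    a=c1+s[0]*d1;b=c2+s[1]*d2; return (a+b)/2,np.linalg.norm(a-b)
E
python3 - <<'E'
from h import *
for n in('side','top'):
    f=grab(n,n+'0.png'); print(n,f['fovy'],f['cx'],f['cy'],-f['R'].T@f['t'],f['R'][2])
o=r.get_obs(); print(o,r.grip_point_offset)
E
```

```text
side 52.045067787035485 316.3651074386719 199.46905163144794 [484.84496356 856.62518032 426.6576049 ] [ 0.08307775 -0.91182279 -0.40209113]
top 52.501458682447044 320.71482740976137 205.78048840231463 [436.22085514  66.23935572 962.05972911] [ 0.14630851 -0.00864599 -0.98920123]
{'clock': 0.1, 'qpos': array([-1.37550792e+00,  5.28365986e-01,  1.43375748e+00, -1.52056058e-05,
        1.18140024e+00, -1.78493754e-01]), 'qd': array([ 0.00037148, -0.00025561, -0.00194909,  0.00125423, -0.00089974,
       -0.00106591]), 'tau': array([ 8.65905167e-05, -4.43304992e+01, -1.78585875e+01, -3.28732513e-04,
        3.86620959e-03,  1.04823124e-05]), 'ee_pos': array([ 228.1139996 , -581.20294246,  230.44121454]), 'eef_rot': array([[ 9.30950942e-01,  3.65144070e-01, -3.88518092e-04],
       [ 3.65144129e-01, -9.30949079e-01,  1.89160911e-03],
       [ 3.29019291e-04, -1.90286039e-03, -9.99998135e-01]]), 'force': array([ 0.16570737, -0.20652754,  1.15637901]), 'ft_torque': array([-0.03897629,  0.06596189,  0.03207064]), 'gripper_force': 0.0, 'grip_width': 1.0004022262569938} -18.700000000000003
```

View pics/top0.png

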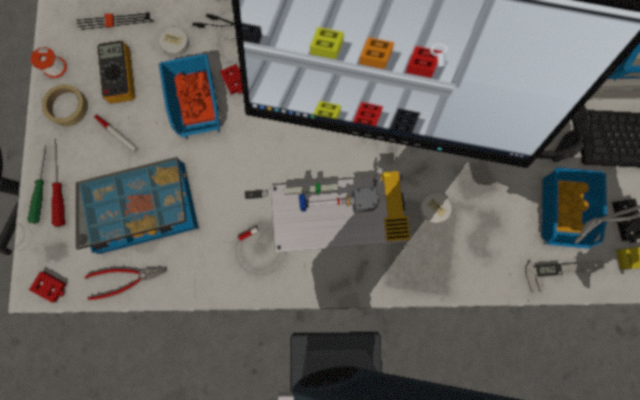

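View pics/side0.png

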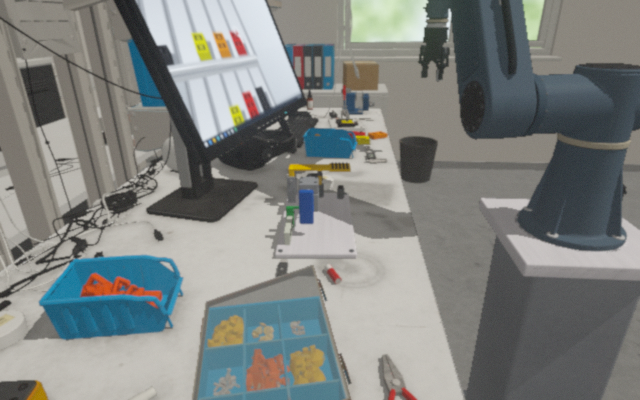

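The top view shows the stand at about (275-410, 165-250), with world +x up and +y left. The blue grip is at (303,202), the pedal pad at (397,230) and the tin at (437,208). The battery is at (247,233) and the USB stick at (256,194). In the side view the grip is at (307,207). I'll zoom in on both views.

```bash
python3 - <<'E'
from h import *
a=cv2.imread('pics/top0.png')[150:260,235:455]; b=cv2.imread('pics/side0.png')[150:290,250:380]
a=cv2.resize(a,None,fx=3.6,fy=3.6,interpolation=cv2.INTER_CUBIC); b=cv2.resize(b,None,fx=4,fy=4,interpolation=cv2.INTER_CUBIC)
cv2.imwrite('pics/ta.png',a);cv2.imwrite('pics/sb.png',b)
E
```

```text
(no output)
```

View pics/ta.png

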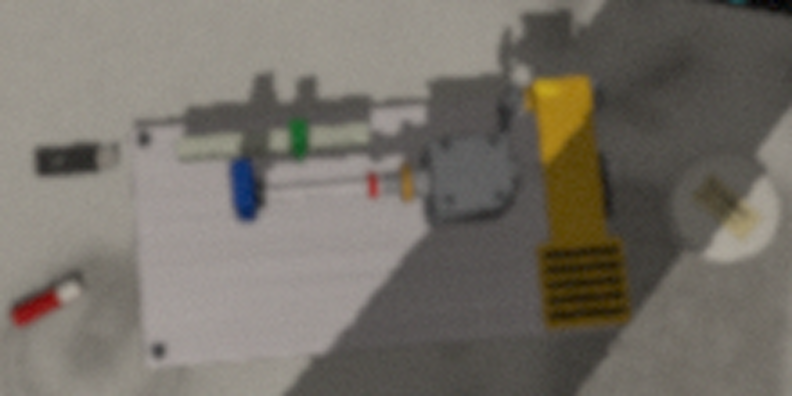

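View pics/sb.png

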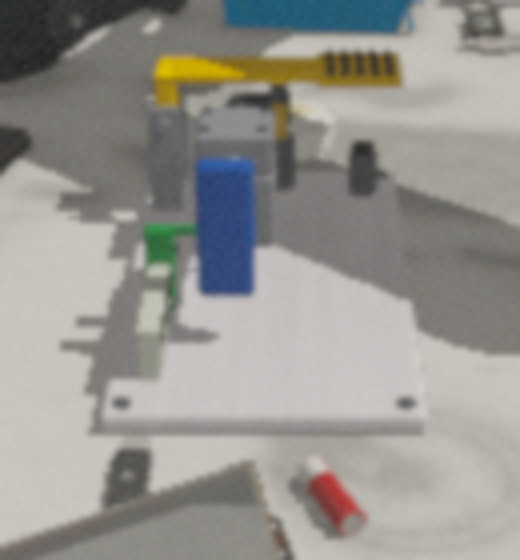

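The top crop shows the grip at (243,186), the ring at (373,185), the marker at (299,138) and the pad at (585,283). The side crop confirms the layout. Next I'll measure these points.

```bash
python3 - <<'E'
from h import *
f=grab('top'); s=grab('side')
def cen(im,lo,hi,box):
    x0,y0,x1,y1=box; h=cv2.cvtColor(im[y0:y1,x0:x1],cv2.COLOR_BGR2HSV)
    m=cv2.inRange(h,lo,hi); ys,xs=np.nonzero(m); return np.array([xs.mean()+x0,ys.mean()+y0]),len(xs),(xs.min()+x0,xs.max()+x0,ys.min()+y0,ys.max()+y0)
B=((105,100,40),(130,255,255));G=((50,100,40),(85,255,255));Y=((18,100,60),(32,255,255))
R=((165,80,40),(180,255,255))
im=f['pixels']
b=cen(im,*B,(290,185,320,220)); g=cen(im,*G,(305,175,330,200)); rd=cen(im,*R,(330,190,348,210))
y=cen(im,*Y,(375,160,420,255))
for n,c,z in(('grip',b,110),('green',g,62),('ring',rd,66)): print(n,c,onz(f,*c[0],z))
q=lambda u,v:(u/3.6+235,v/3.6+150)
for n,u,v,z in(('pad',585,283,100),('padTL',541,248,100),('padTR',620,240,100),('padBL',548,326,100),('padBR',629,320,100),('plTL',135,122,12),('plBL',150,366,12),('blkL',428,165,83),('tin',725,208,23),('bat',47,300,7),('usb',75,158,5),('nose',412,185,60)): print(n,onz(f,*q(u,v),z).round(1))
qs=lambda u,v:(u/4+250,v/4+150)
for n,u,v,z in(('plate L',95,428,12),('plate R',425,428,12),('padnear L',318,78,100),('padnear R',402,82,100),('gripTop',226,160,115)): print('side',n,onz(s,*qs(u,v),z).round(1))
gs=cen(s['pixels'],*G,(284,200,302,230)); print(gs, tri(f,q(243,170),s,qs(226,163)))
print(tri(f,g[0],s,qs(163,232)), tri(f,q(583,283),s,qs(360,68)))
E
```

```text
grip (array([302.49425287, 201.87356322]), 87, (np.int64(300), np.int64(305), np.int64(194), np.int64(210))) [571.17237782  97.40950109 110.        ]
green (array([317.62857143, 187.51428571]), 35, (np.int64(316), np.int64(319), np.int64(183), np.int64(192))) [611.14018438  64.731448    62.        ]
ring (array([337., 200.]), 1, (np.int64(337), np.int64(337), np.int64(200), np.int64(200))) [581.33631199  21.75667916  66.        ]
pad [ 512.2 -104.4  100. ]
padTL [533.5 -79.1 100. ]
padTR [ 537.6 -126.4  100. ]
padBL [487.1 -81.5 100. ]
padBR [ 490.  -129.5  100. ]
plTL [631.1 172.2  12. ]
plBL [470.2 162.   12. ]
blkL [587.4 -14.8  83. ]
tin [ 566.7 -213.    23. ]
bat [514.3 229.9   7. ]
usb [608.7 212.7   5. ]
nose [578.8  -6.5  60. ]
side plate L [628.2 193.9  12. ]
side plate R [471.2 182.9  12. ]
side padnear L [536.5 -62.6 100. ]
side padnear R [486.7 -58.5 100. ]
side gripTop [573.  104.3 115. ]
(array([290.08064516, 209.62903226]), 62, (np.int64(286), np.int64(298), np.int64(206), np.int64(214))) (array([577.40544651,  97.09862322, 110.93909283]), np.float64(7.176699019942202))
(array([612.45140969,  64.72855382,  55.82177846]), np.float64(0.21753216982508686)) (array([ 512.90146549, -104.76671561,   92.11719097]), np.float64(0.10528956530167086))
```

step_arm:
  increments:
    - [0.11,0.19,-0.02,0,0,-0.02,1]
    - [0.22,0.38,-0.04,0,0,-0.04,1]
    - [0.34,0.57,-0.06,0,0,-0.06,1]
    - [0.45,0.76,-0.08,0,0,-0.08,1]
    - [0.57,0.95,-0.1,0,0,-0.1,1]
  grip_force: 40

```text
clock: 0.62
ee_pos: [285.5, -485.8, 221.0]
eef_rot: [[0.998, 0.056, -0.0], [0.056, -0.998, 0.0], [-0.0, -0.0, -1.0]]
force: [0.4, -0.1, 0.0]
grip_width: 0.3
gripper_force: 0.0
```

step_arm:
  increments:
    - [0.11,0.19,-0.02,0,0,0,1]
    - [0.22,0.38,-0.04,0,0,0,1]
    - [0.34,0.57,-0.06,0,0,0,1]
    - [0.45,0.76,-0.08,0,0,0,1]
    - [0.57,0.95,-0.1,0,0,0,1]

```text
clock: 1.03
ee_pos: [342.5, -390.7, 211.1]
eef_rot: [[0.998, 0.059, -0.0], [0.059, -0.998, 0.0], [-0.0, -0.0, -1.0]]
force: [-0.2, -0.4, 1.2]
grip_width: -0.0
gripper_force: 0.0
```

```bash
python3 - <<'E'
from h import *
f=cv2.imread('pics/top0.png')
import types
t=grab('top','t1.png'); s=grab('side','s1.png')
print(tri(t,(530,163),s,(305,102)),tri(t,(247,105),s,(208,160)))
E
```

```text
(array([ 624.80419722, -343.01073654,  207.13399238]), np.float64(1.0442202836605368)) (array([739.99668736, 198.25482657, 208.35083869]), np.float64(15.311637061430352))
```

step_arm:
  increments:
    - [0.11,0.19,-0.02,0,0,0,1]
    - [0.22,0.38,-0.04,0,0,0,1]
    - [0.34,0.57,-0.06,0,0,0,1]
    - [0.45,0.76,-0.08,0,0,0,1]
    - [0.57,0.95,-0.1,0,0,0,1]

```text
clock: 1.55
ee_pos: [399.5, -297.0, 201.3]
eef_rot: [[0.998, 0.059, 0.0], [0.059, -0.998, -0.001], [0.0, 0.001, -1.0]]
force: [-0.1, 0.0, -0.9]
grip_width: -0.003
gripper_force: 0.0
```

step_arm:
  increments:
    - [0.11,0.19,-0.02,0,0,0,1]
    - [0.22,0.38,-0.04,0,0,0,1]
    - [0.34,0.57,-0.06,0,0,0,1]
    - [0.45,0.76,-0.08,0,0,0,1]
    - [0.57,0.95,-0.1,0,0,0,1]

```text
clock: 1.97
ee_pos: [456.8, -201.8, 191.3]
eef_rot: [[0.998, 0.059, 0.0], [0.059, -0.998, -0.001], [0.0, 0.001, -1.0]]
force: [-0.6, -0.6, -0.1]
grip_width: 0.0
gripper_force: 0.0
```

step_arm:
  increments:
    - [0.11,0.19,-0.1,0,0,0,1]
    - [0.22,0.38,-0.2,0,0,0,1]
    - [0.34,0.57,-0.3,0,0,0,1]
    - [0.45,0.76,-0.4,0,0,0,1]
    - [0.56,0.96,-0.5,0,0,0,1]

```text
clock: 2.38
ee_pos: [513.3, -106.0, 140.9]
eef_rot: [[0.998, 0.059, 0.001], [0.059, -0.998, -0.001], [0.001, 0.001, -1.0]]
force: [-0.1, -0.6, 0.1]
grip_width: 0.003
gripper_force: 0.0
```

```bash
python3 - <<'E'
from h import *
t=grab('top'); s=grab('side')
o=r.get_obs(); print(o['ee_pos'],o['force'])
a=cv2.resize(t['pixels'][150:260,340:460],None,fx=3.3,fy=3.3);b=cv2.resize(s['pixels'][100:240,270:370],None,fx=3.3,fy=3.3)
h=max(a.shape[0],b.shape[0]);p=np.zeros((h,a.shape[1]+b.shape[1],3),np.uint8);p[:a.shape[0],:a.shape[1]]=a;p[:b.shape[0],a.shape[1]:]=b
cv2.imwrite('pics/p2.png',p)
E
```

```text
[ 512.67690436 -103.98201514  139.92648177] [-0.60451232 -0.03595393 -0.42315975]
```

View pics/p2.png

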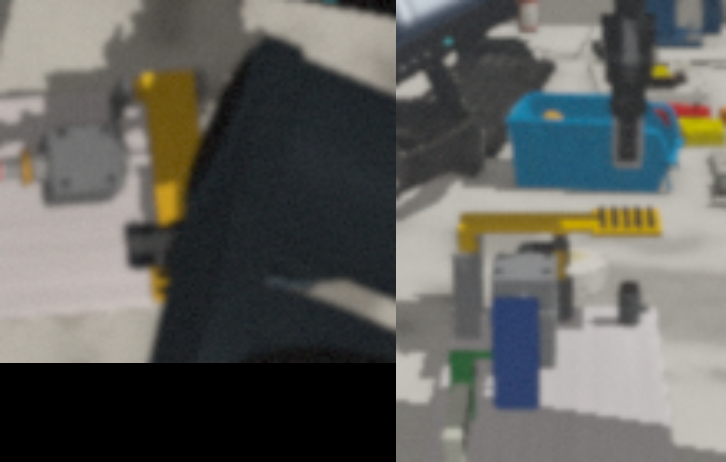

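The fingers are above the pad, at about (628,160) in the crop with the pad at (630,220). Pressing now.

step_arm:
  increments:
    - [0,0,-0.15,0,0,0,1]
    - [0,0,-0.3,0,0,0,1]
    - [0,0,-0.4,0,0,0,1]
    - [-0.01,0,-0.48,0,0,0,1]
    - [-0.02,0,-0.55,0,0,0,1]

```text
clock: 2.9
ee_pos: [509.7, -106.8, 86.1]
eef_rot: [[0.998, 0.059, -0.001], [0.059, -0.998, -0.001], [-0.001, 0.0, -1.0]]
force: [-3.2, -1.3, 5.8]
grip_width: 0.001
gripper_force: 2.8
```

step_arm:
  increments:
    - [0,0,-0.05,0,0,0,1]
    - [0,0,-0.1,0,0,0,1]
    - [-0.01,0,-0.14,0,0,0,1]
    - [-0.02,0,-0.17,0,0,0,1]
    - [-0.02,0,-0.19,0,0,0,1]

```text
clock: 3.32
ee_pos: [508.5, -106.8, 67.9]
eef_rot: [[0.998, 0.059, 0.001], [0.059, -0.998, -0.001], [0.001, 0.001, -1.0]]
force: [-2.8, -2.2, 7.1]
grip_width: 0.003
gripper_force: 3.5
```

Not at the stop yet. I'll go a few millimetres further and watch the force.

step_arm:
  increments:
    - [0,0,-0.02,0,0,0,1]
    - [0,0,-0.03,0,0,0,1]
    - [0,0,-0.04,0,0,0,1]
    - [0,0,-0.04,0,0,0,1]
    - [0,0,-0.04,0,0,0,1]

```text
clock: 3.73
ee_pos: [508.6, -106.8, 65.1]
eef_rot: [[0.998, 0.06, 0.002], [0.06, -0.998, -0.002], [0.002, 0.002, -1.0]]
force: [-3.9, -1.7, 14.0]
grip_width: 0.001
gripper_force: 6.4
```

step_arm:
  increments:
    - [0,0,-0.02,0,0,0,1]
    - [0,0,-0.02,0,0,0,1]
    - [0,0,-0.02,0,0,0,1]
    - [0,0,-0.02,0,0,0,1]
    - [0,0,-0.02,0,0,0,1]

```text
clock: 4.15
ee_pos: [508.7, -106.9, 64.3]
eef_rot: [[0.998, 0.06, 0.003], [0.06, -0.998, -0.002], [0.002, 0.002, -1.0]]
force: [-6.2, -1.1, 23.2]
grip_width: 0.003
gripper_force: 10.2
```

step_arm:
  increments:
    - [0,0,0.15,0,0,0,1]
    - [0,0,0.35,0,0,0,1]
    - [0,0,0.55,0,0,0,1]
    - [0,0,0.8,0,0,0,1]
    - [0,0,1,0,0,0,1]

```text
clock: 4.57
ee_pos: [508.9, -106.2, 162.9]
eef_rot: [[0.998, 0.059, 0.002], [0.059, -0.998, -0.001], [0.002, 0.001, -1.0]]
force: [-0.4, -0.4, 0.7]
grip_width: -0.001
gripper_force: 0.0
```

step_arm:
  increments:
    - [0.05,0.18,0.05,0,0,0,0.5]
    - [0.1,0.36,0.1,0,0,0,0]
    - [0.15,0.56,0.15,0,0,0,0]
    - [0.2,0.76,0.15,0,0,0,0]
    - [0.25,0.98,0.15,0,0,0,0]

```text
clock: 4.98
ee_pos: [534.2, -7.5, 177.0]
eef_rot: [[0.998, 0.058, 0.003], [0.058, -0.998, -0.0], [0.003, 0.0, -1.0]]
force: [0.6, 0.1, 0.2]
grip_width: 0.707
gripper_force: 0.0
```

```bash
python3 - <<'E'
from h import *
t=grab('top'); s=grab('side')
o=r.get_obs(); print(o['ee_pos'],o['force'],o['grip_width'])
a=cv2.resize(t['pixels'][150:260,260:440],None,fx=2.5,fy=2.5);b=cv2.resize(s['pixels'][100:260,250:370],None,fx=2.5,fy=2.5)
h=max(a.shape[0],b.shape[0]);p=np.zeros((h,a.shape[1]+b.shape[1],3),np.uint8);p[:a.shape[0],:a.shape[1]]=a;p[:b.shape[0],a.shape[1]:]=b
cv2.imwrite('pics/p3.png',p)
E
```

```text
[533.91519623  -5.46840868 176.59721012] [ 0.21525433 -0.54079222 -0.43797428] 0.8772877056848192
```

View pics/p3.png

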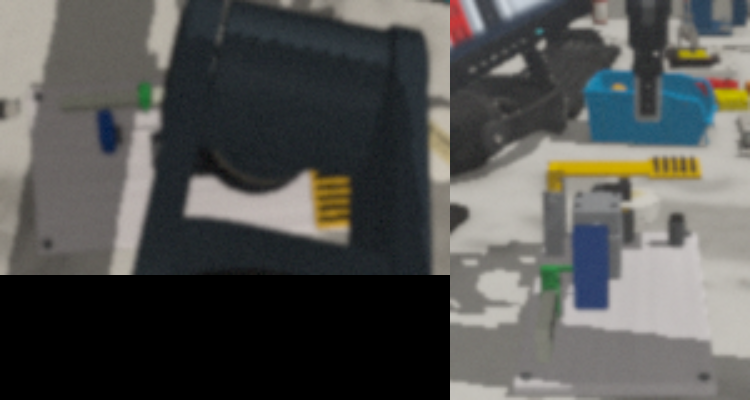

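The pedal is back up. The blue grip is at (590,265) in the side crop. Moving over the grip.

step_arm:
  increments:
    - [0.09,0.2,0,0,0,0,0]
    - [0.18,0.4,0,0,0,0,0]
    - [0.27,0.6,0,0,0,0,0]
    - [0.36,0.8,0,0,0,0,0]
    - [0.42,1,0,0,0,0,0]

```text
clock: 5.5
ee_pos: [576.4, 92.1, 176.3]
eef_rot: [[0.998, 0.059, 0.001], [0.059, -0.998, -0.0], [0.001, 0.0, -1.0]]
force: [0.2, 0.0, 0.5]
grip_width: 0.998
gripper_force: 0.0
```

step_arm:
  increments:
    - [0,0.03,-0.04,0,0,0,0]
    - [0,0.06,-0.08,0,0,0,0]
    - [0,0.06,-0.1,0,0,0,0]
    - [0,0.06,-0.1,0,0,0,0]
    - [0,0.06,-0.1,0,0,0,0]

```text
clock: 5.92
ee_pos: [574.8, 97.1, 165.9]
eef_rot: [[0.998, 0.058, -0.001], [0.058, -0.998, -0.0], [-0.001, 0.0, -1.0]]
force: [0.4, -1.0, -0.2]
grip_width: 1.006
gripper_force: 0.0
```

```bash
python3 - <<'E'
from h import *
t=grab('top'); s=grab('side')
o=r.get_obs(); print(o['ee_pos'],o['force'],o['grip_width'])
a=cv2.resize(t['pixels'][150:260,260:420],None,fx=2.5,fy=2.5);b=cv2.resize(s['pixels'][100:260,250:370],None,fx=2.5,fy=2.5)
h=max(a.shape[0],b.shape[0]);p=np.zeros((h,a.shape[1]+b.shape[1],3),np.uint8);p[:a.shape[0],:a.shape[1]]=a;p[:b.shape[0],a.shape[1]:]=b
cv2.imwrite('pics/p4.png',p)
E
```

```text
[575.1956933   97.19934245 166.3555498 ] [ 0.03493083  0.97742741 -0.19932684] 0.996563485383794
```

View pics/p4.png

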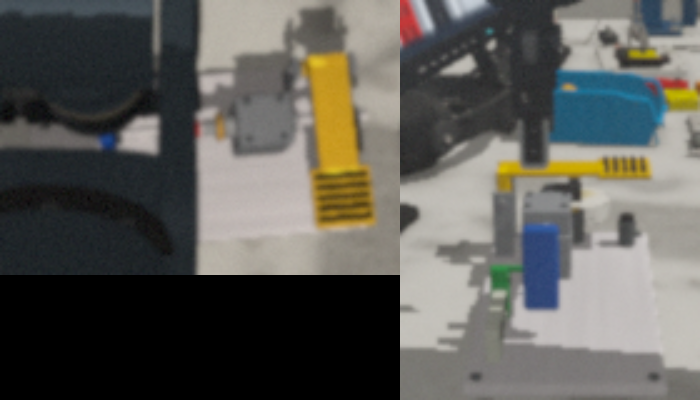

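Fingers are over the grip at about (534,150), with the grip at (541,265), so a few mm of +x error to take off. Descending.

step_arm:
  increments:
    - [-0.01,0.02,-0.15,0,0,0,0]
    - [-0.03,0.04,-0.35,0,0,0,0]
    - [-0.03,0.04,-0.55,0,0,0,0]
    - [-0.03,0.04,-0.75,0,0,0,0]
    - [-0.03,0.04,-0.89,0,0,0,0]

```text
clock: 6.43
ee_pos: [571.7, 101.6, 76.0]
eef_rot: [[0.998, 0.059, -0.001], [0.059, -0.998, -0.0], [-0.001, -0.0, -1.0]]
force: [-0.5, -0.6, 0.3]
grip_width: 1.0
gripper_force: 0.0
```

step_arm:
  increments:
    - [0,0,0,0,0,0,0.4]
    - [0,0,0,0,0,0,0.7]
    - [0,0,0,0,0,0,1]
    - [0,0,0,0,0,0,1]
    - [0,0,0,0,0,0,1]
  grip_force: 60

```text
clock: 6.85
ee_pos: [573.1, 102.1, 78.6]
eef_rot: [[0.998, 0.06, 0.002], [0.06, -0.998, -0.0], [0.002, 0.0, -1.0]]
force: [-0.0, 0.2, 0.7]
grip_width: 0.297
gripper_force: 0.0
```

step_arm:
  increments:
    - [0,0,0,0,0,0,1]
    - [0,0,0,0,0,0,1]
    - [0,0,0,0,0,0,1]
    - [0,0,0,0,0,0,1]
    - [0,0,0,0,0,0,1]

```text
clock: 7.27
ee_pos: [573.2, 101.3, 78.7]
eef_rot: [[0.998, 0.061, 0.002], [0.061, -0.998, -0.002], [0.002, 0.002, -1.0]]
force: [-1.2, -3.7, 5.7]
grip_width: 0.158
gripper_force: 59.5
```

Gripped, with an opening of 13.4 mm against the 14 mm paddle. Pulling about 35 mm, then I'll look.

step_arm:
  increments:
    - [0,0.04,0,0,0,0,1]
    - [-0.005,0.1,0,0,0,0,1]
    - [-0.01,0.18,0,0,0,0,1]
    - [-0.015,0.26,0,0,0,0,1]
    - [-0.02,0.34,0,0,0,0,1]

```text
clock: 7.68
ee_pos: [570.8, 134.6, 78.6]
eef_rot: [[0.998, 0.062, 0.001], [0.062, -0.998, -0.003], [0.001, 0.003, -1.0]]
force: [-2.3, -8.4, 7.3]
grip_width: 0.155
gripper_force: 59.6
```

step_arm:
  increments:
    - [0,0,0,0,0,0,1]
    - [0,0,0,0,0,0,1]
    - [0,0,0,0,0,0,1]
    - [0,0,0,0,0,0,1]
    - [0,0,0,0,0,0,1]

```text
clock: 8.1
ee_pos: [570.9, 134.4, 78.6]
eef_rot: [[0.998, 0.062, 0.002], [0.062, -0.998, -0.003], [0.001, 0.003, -1.0]]
force: [-1.6, -7.5, 7.3]
grip_width: 0.156
gripper_force: 59.6
```

```bash
python3 - <<'E'
from h import *
t=grab('top'); s=grab('side')
o=r.get_obs(); print(o['ee_pos'],o['force'],o['grip_width'])
a=cv2.resize(t['pixels'][170:230,270:390],None,fx=6,fy=6,interpolation=cv2.INTER_CUBIC)
cv2.imwrite('pics/p5.png',a)
E
```

```text
[570.88955476 134.33027543  78.6766542 ] [-1.65513944 -8.07635378  6.9864061 ] 0.15212444393893637
```

View pics/p5.png

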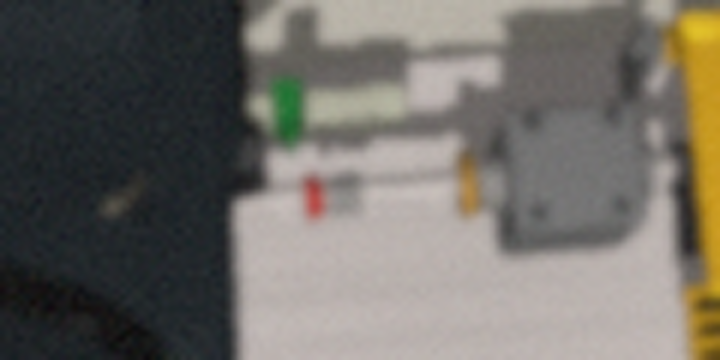

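The ring is at crop (315,198), still to the right of the green marker at (288,108).

```bash
python3 - <<'E'
from h import *
t=grab('top'); im=t['pixels']
yv=np.array([-.06,.998])
def c(lo,hi,box):
    x0,y0,x1,y1=box; h=cv2.cvtColor(im[y0:y1,x0:x1],cv2.COLOR_BGR2HSV).astype(float)
    w=((h[...,0]-lo)%180<hi)*np.clip(h[...,1]-70,0,None); ys,xs=np.mgrid[y0:y1,x0:x1]
    return (w*xs).sum()/w.sum(),(w*ys).sum()/w.sum(),(w>0).sum()
g=c(50,35,(310,178,330,198)); rd=c(168,18,(315,196,332,210))
G=onz(t,*g[:2],60); R=onz(t,*rd[:2],64); print(g,rd,G,R,(G-R)[:2]@yv)
E
```

```text
(np.float64(317.5760829322473), np.float64(187.55720103665308), np.int64(43)) (np.float64(321.89974937343356), np.float64(202.49624060150376), np.int64(17)) [611.43160888  64.84823049  60.        ] [576.45322716  55.62532417  64.        ] 7.105757604027174
```

step_arm:
  increments:
    - [0,0.02,0,0,0,0,1]
    - [-0.002,0.04,0,0,0,0,1]
    - [-0.004,0.06,0,0,0,0,1]
    - [-0.004,0.074,0,0,0,0,1]
    - [-0.004,0.074,0,0,0,0,1]

```text
clock: 8.67
ee_pos: [570.3, 141.7, 78.6]
eef_rot: [[0.998, 0.062, 0.001], [0.062, -0.998, -0.003], [0.001, 0.003, -1.0]]
force: [-1.8, -8.2, 7.0]
grip_width: 0.153
gripper_force: 59.6
```

step_arm:
  increments:
    - [0,0,0,0,0,0,1]
    - [0,0,0,0,0,0,1]
    - [0,0,0,0,0,0,1]
    - [0,0,0,0,0,0,1]
    - [0,0,0,0,0,0,1]

```text
clock: 9.08
ee_pos: [570.4, 141.5, 78.6]
eef_rot: [[0.998, 0.062, 0.001], [0.062, -0.998, -0.003], [0.001, 0.003, -1.0]]
force: [-1.4, -9.0, 6.5]
grip_width: 0.156
gripper_force: 59.6
```

```bash
python3 - <<'E'
from h import *
t=grab('top','t6.png'); im=t['pixels']
yv=np.array([-.06,.998])
def c(lo,hi,box):
    x0,y0,x1,y1=box; h=cv2.cvtColor(im[y0:y1,x0:x1],cv2.COLOR_BGR2HSV).astype(float)
    w=((h[...,0]-lo)%180<hi)*np.clip(h[...,1]-70,0,None); ys,xs=np.mgrid[y0:y1,x0:x1]
    return (w*xs).sum()/w.sum(),(w*ys).sum()/w.sum(),(w>0).sum()
g=c(50,35,(308,178,330,198)); rd=c(168,18,(311,197,330,210))
G=onz(t,*g[:2],60); R=onz(t,*rd[:2],64); print(g,rd,G,R,(G-R)[:2]@yv)
print(r.get_obs()['ee_pos'],r.get_obs()['gripper_force'])
a=cv2.resize(im[170:260,300:430],None,fx=6,fy=6,interpolation=cv2.INTER_CUBIC)
cv2.imwrite('pics/p6.png',a)
E
```

```text
(np.float64(317.59360058845164), np.float64(187.6292754689224), np.int64(44)) (np.float64(318.786036036036), np.float64(202.74436936936937), np.int64(21)) [611.26507434  64.81082874  60.        ] [575.98556085  62.61137166  64.        ] 0.07828736068529644
[570.3518634  141.48735618  78.63787158] 59.600932002067566
```

View pics/p6.png

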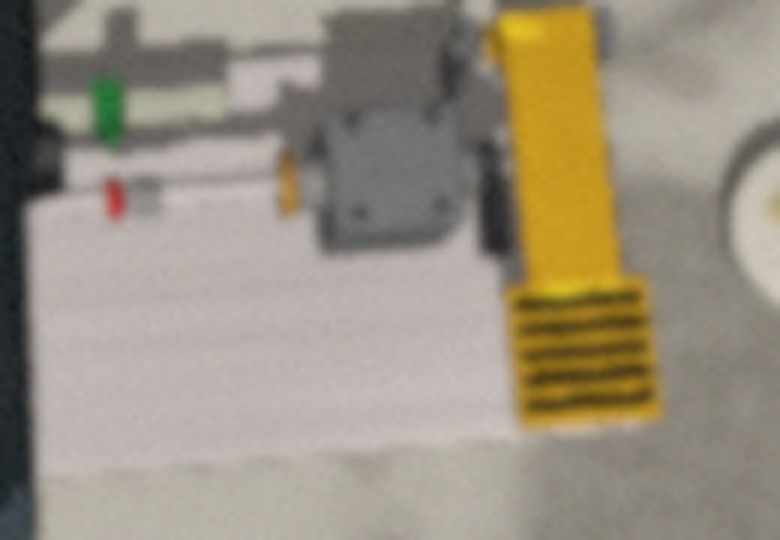

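The ring at (116,198) is level with the marker at (109,110) along the stand's slightly turned x axis, with an offset of about 0.1 mm. The pedal is up and the grip is firm at rest, so I'm handing the job in.

```bash
python3 -c "
from workcell import r
print(r.close_job())"
```

```text
the job is handed in; nothing more can be done
None
```

The job is handed in: I pressed the pedal to its stop and it came back up, then pulled the rod out about 40 mm and held it still in the gripper with the ring level with the marker (about 0.1 mm off by camera); I did not see the lock pin itself, but the rod came out freely, and no verdict was returned.

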